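# Clamp the purple-capped sample tube with the cam crank

## Task

Two hand-cranked cam clamps stand on the lab desk, each with a capped sample tube in its nest. On the clamp that holds the purple-capped tube, turn the crank by its black knob until the jaw is fully closed on the tube and the follower's roller rests well inside the green-marked dwell of the cam (crank arm pointing straight away from the tube), then let go. Leave the crank of the yellow-capped tube's clamp where it is.

Things in the scene. Friction and masses are not known exactly. Their poses are not given: they have to be found in the camera images.
- purple_clamp: Clamp of the purple-capped tube, purple nest. Origin: on the desk, on the crank's vertical shaft axis; x points to the tube, 107 mm away (cap top 118 mm high). Crank arm top 76 mm high; at its end an upright black knob, 26 mm diameter, 77 to 127 mm high, 65 mm from the axis, spinning freely on its pin: hold it from above, move it round without turning. Bolted down; plate 215 x 90 mm.
- purple_crank (a joint): Crank and cam angle, rad, counter-clockwise from above; the knob stands at this angle + 0.742 from the clamp's x axis. Starts at 0.3 to 0.9; stops at 0 and 3.8. Jaw closes from 1.05; dwell (green band) 1.79 to 3.01, middle 2.40 (arm points away from the tube); beyond, the jaw opens. 2 N at the knob, about 4 N as the jaw closes; stays put on the dwell, may spring back before it.
- purple_jaw (a joint): Travel of the follower (brass roller, rod, steel jaw pad) of the purple clamp towards its tube, m: 0 open, 0.012 fully closed, roller on the dwell.
- yellow_knob_grip (a point): Centre, 104 mm above the desk, of the like black crank knob of the other clamp, the one with the yellow nest and yellow-capped tube. Its crank is to be left alone.
There are look-alikes about, which are no part of the job. What is shaped like the purple_clamp but red is not meant.

How it is judged:
At the end, for the whole second after the job is handed in: The purple clamp's crank is at rest between 1.80 and 3.00 rad, within 34 degrees of the middle of the dwell, its jaw has travelled more than 11 mm (fully closed), and the yellow clamp's knob is within 20 mm of where it began (value of joint purple_jaw above 0.011 m and value of joint purple_crank between 1.8 and 3 rad and velocity of joint purple_crank between -0.1 and 0.1 rad/s and distance of yellow_knob_grip from where it was at the start of the episode below 0.02 m); the robot touches nothing.
It fails at once if the crank of the yellow-capped tube's clamp was moved (its knob by more than 20 mm) (distance of yellow_knob_grip from where it was at the start of the episode above 0.02 m).
It also fails if it takes over 38 s, if anything falls off the work surface, if the arm or the gripper's body presses on something with over 40 N, if the wrist force passes 120 N, or if a joint passes its speed limit or range.

## Robot

A 6-joint arm with a two-finger parallel gripper is mounted at the origin on the work surface. World frame = base frame: x ahead of the robot, y to its left, z up, the work surface at z = 0. Lengths are in m, angles in rad, forces in N, time in s.
With the tool pointing down it reaches from about 0.25 to 0.775 m from the base axis. Payload 8.9 kg.
Tool frame: the origin (TCP) lies midway between the tips of the shut fingers; the grasp point (between the pads) lies 19 mm behind it (robot.grip_point_offset is the z of the grasp point in the tool frame, in m); z points along the fingers, y is the line along which they close (so a half turn about z gives the same grasp; the last joint's range is limited). The gripper opens to 85 mm and grips with 20 to 120 N. Pads are 22 mm wide; open, the fingers measure 114 mm over their backs; the gripper's body (76 mm by 85 mm) begins 54 mm behind the grasp point. The pads swing forward as they close: fully open they stand 13 mm farther back than shut.
Start: joints at [-1.484, 0.291, -0.153, 1.127, 0, 1.431], TCP at [0.118, -0.512, 0.231] pointing down, gripper open.
Joint ranges: [-2.52, 2.52], [-0.91, 1.74], [-1.3, 1.37], [-1.96, 2.02], [-1.52, 1.47], [-3.14, 3.14]. Speed limits (rad/s): [2.22, 2.22, 2.79, 3.14, 3.14, 3.14].

## Interface

Orientations are given as a 3x3 rotation matrix whose columns are the frame's x, y, z axes.
In Python, from cell import robot gives the robot as it stands.
- The arm moves only by the tool step_arm, never from a script. Its argument "motion" is a list of rows, each a list of 2 entries, a list of its own where there are three numbers: the shift along the world's x, y, z in mm, then the turn, a rotation vector about the world's x, y, z in rad. A call has 1 to 12 rows; each row is the pose to reach, as a shift and turn from the pose commanded when the call began; what a row does not reach only later rows make up. A row lasts 1/10 s, in which the tool goes at most 50 mm and 8.59 degrees, less where a joint would pass 70% of its speed; a pose out of reach is approached as far as the arm can. A call with a gripper value outside its range is refused whole. "grip" is the closure in counts, from 0 (fully open) to 255 (shut), set as the call begins (left out, the last holds). The fingers move at their own pace and stop on an object; "newtons" is the grip in N (left out, the last holds). Time passes only in rows, so rows that repeat a pose let the fingers close. It gives the time, the measured TCP pose, the force, the opening and the grip force at its end, in the units of the state.
- robot.get_obs(): the state, without advancing time (a new reading comes with each control period).
- robot.get_image(name): name is "side" or "top" or "wrist"; returns the picture (420x560x3 uint8, red, green, blue); there is no depth.
- robot.camera_params(name): a dict with "intrinsics" (3x3 intrinsics, pixels), "distortion" ([k1, k2, p1, p2, k3] as OpenCV has them; the pictures are not rectified), "eye" and "attitude" of the camera in the world; the wrist camera has in their place "mount" (4x4, takes a point from camera to tool coordinates, whose origin is the TCP and whose axes are the flange's). Camera axes: x right, y down, z forward; pixel columns grow to the right and rows downward; lengths in m; the calibration is good to about 2 mm. A picture is of the moment at which its call begins: read the wrist's pose just before it. camera_params takes no time and is no camera call.
- robot.sign_off(): hands the job in; it is judged then, once.
The state is a dict: "time_s": time; "joints": joint angles; "qvel": joint speeds; "joint_torque": joint torques, N m; "ee_pos": TCP position; "tcp_rot": TCP orientation; "wrist_force": force on the tool from outside, world axes, zero at the start; "ft_torque": the same for the moment, N m; "width": finger opening in m; "finger_force": force on a finger pad.
Only numpy, scipy, OpenCV 4.12 (cv2) and the standard library are available. Lean on these libraries where they do the work, as an engineer would, in place of code of your own. Each camera call takes 0.05 s, during which the arm holds its last target. There are 200 camera calls.

## Working session

There is one attempt and no reset: what is moved stays moved. The work goes in short steps, Python scripts to look and compute and a tool call to move; the robot and the scene stay as the last step left them, time stands still between calls to the robot, and variables do not carry over. Pictures are saved under pics/ and viewed, at most 10 in all, crops included, and the job is handed in when it is done.

Besides the shell and the picture viewer there is one more tool, called after ">>>" as name(argument=value, ...), one argument or row to a line, values as JSON. step_arm: Moves the arm, as the interface text tells. Its arguments: {"type":"object","properties":{"motion":{"type":"array","items":{"type":"array"}},"grip":{"type":"number"},"newtons":{"type":"number"}},"required":["motion"]}

```bash
mkdir -p pics
cat > h.py <<'E'
import cv2,numpy as np
from cell import robot
def save(n,f):
    o=robot.get_obs(); im=robot.get_image(n); cv2.imwrite('pics/'+f,im[:,:,::-1]); return o,im
def ray(n,uv,o=None):
    p=robot.camera_params(n)
    x=cv2.undistortPoints(np.array([[uv]],float),np.array(p['intrinsics']),np.array(p['distortion']))[0,0]
    d=np.array([x[0],x[1],1.])
    if n=='wrist':
        M=np.array(p['mount']);R=np.array(o['tcp_rot'])
        return np.array(o['ee_pos'])+R@M[:3,3], R@M[:3,:3]@d
    return np.array(p['eye']), np.array(p['attitude'])@d
def atz(n,uv,z,o=None):
    e,d=ray(n,uv,o); return e+d*(z-e[2])/d[2]
E
python3 - <<'E'
from h import *
a=save('top','t0.png');b=save('side','s0.png')
print(a[0]['tcp_rot'],robot.camera_params('top')['eye'],robot.camera_params('side')['eye'],robot.camera_params('top')['attitude'])
cv2.imwrite('pics/both.png',cv2.resize(np.vstack([a[1],b[1]])[:,:,::-1],(400,600)))
E
```

```text
[[ 9.74609294e-01  2.23912281e-01 -1.22044138e-04]
 [ 2.23912248e-01 -9.74608438e-01  1.30293650e-03]
 [ 1.72798237e-04 -1.29718120e-03 -9.99999144e-01]] [0.39246584 0.0049403  0.94564987] [-0.22567053  0.82009361  0.70235283] [[-0.02468276 -0.9979393   0.05922769]
 [-0.99962664  0.02533224  0.01024   ]
 [-0.01171927 -0.05895282 -0.99819198]]
```

View pics/t0.png

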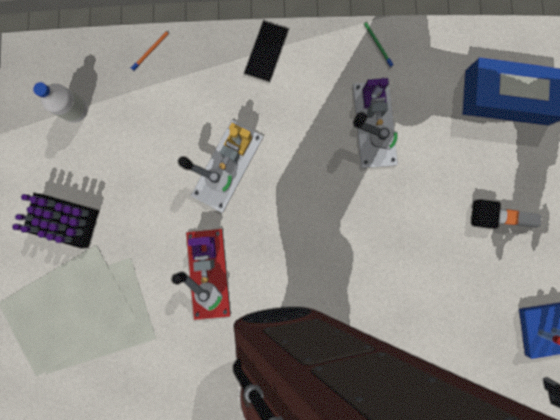

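View pics/s0.png

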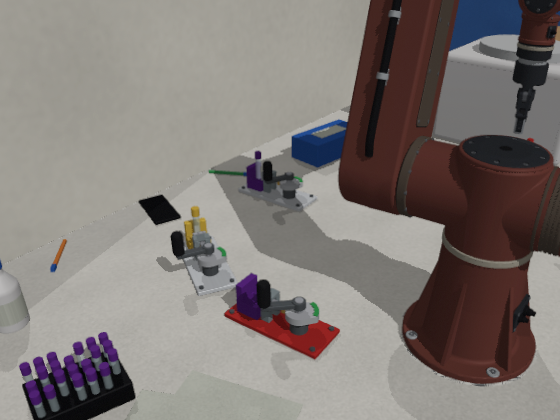

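The top view shows the purple clamp on a white plate around (375,125), with its knob at about (360,120). The yellow clamp is at (230,165), and the red look-alike at (207,275).

Run:
```python
from h import *
im=cv2.imread('pics/t0.png')[65:185,320:440]
cv2.imwrite('pics/c.png',cv2.resize(im,(600,600),interpolation=cv2.INTER_CUBIC))
```

```text
(no output)
```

View pics/c.png

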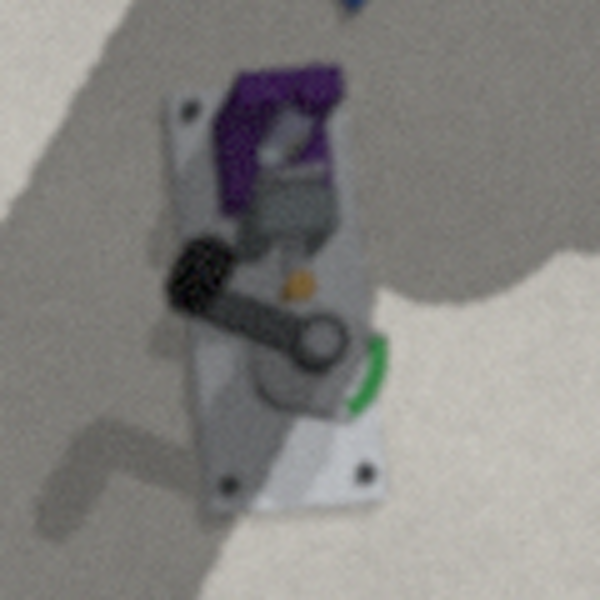

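Run:
```python
from h import *
P=lambda u,v,z:atz('top',(320+u/5-.4,65+v/5-.4),z)
S=P(322,340,.080);K=P(207,262,.127);Kb=P(192,292,.077)
h=[P(190,112,.01),P(230,485,.01),P(365,473,.01)]
print('S',S,'K',K,Kb,'holes',h)
d=h[0]-h[1];g=np.arctan2(d[1],d[0]);print('x axis dir',g, 'size',np.linalg.norm(d),np.linalg.norm(h[1]-h[2]))
for k in(K,Kb):
  v=(k-S)[:2];print(np.hypot(*v),(np.arctan2(v[1],v[0])-g)-.742)
print('tube',S[:2]+.107*np.array([np.cos(g),np.sin(g)]),'reach',np.hypot(*K[:2]))
```

```text
S [ 0.61748341 -0.22998834  0.08      ] K [ 0.64081229 -0.16879933  0.127     ] [ 0.64204261 -0.17189714  0.077     ] holes [array([ 0.75315307, -0.18850589,  0.01      ]), array([ 0.56426409, -0.20028588,  0.01      ]), array([ 0.56869385, -0.26718923,  0.01      ])]
x axis dir 0.0622839997498099 size 0.18925594604999516 0.06704983280363924
0.06548535605434913 0.40226534954089455
0.06306934708806723 0.3665322003709117
tube [ 0.72427593 -0.22332826] reach 0.6626715653713557
```

>>> step_arm(
  motion=[
    [[35,22,0],[0,0,0.14]],
    [[70,44,0],[0,0,0.28]],
    [[105,66,0],[0,0,0.42]],
    [[140,88,0],[0,0,0.56]],
    [[175,110,0],[0,0,0.7]],
    [[210,132,0],[0,0,0.84]],
    [[245,155,0],[0,0,0.98]],
    [[280,178,0],[0,0,1.12]],
    [[315,200,0],[0,0,1.26]],
    [[350,222,0],[0,0,1.4]],
    [[385,245,0],[0,0,1.54]],
    [[420,270,0],[0,0,1.68]],
  ],
  grip=0,
)

```text
time_s: 1.3
ee_pos: [0.5387, -0.2405, 0.231]
tcp_rot: [[-0.334, 0.943, -0.0], [0.943, 0.334, 0.0], [0.0, -0.0, -1.0]]
wrist_force: [-0.4, -0.9, 0.1]
width: 0.0857
finger_force: 0.0
```

>>> step_arm(
  motion=[
    [[20,12,2],[0,0,0.14]],
    [[40,24,5],[0,0,0.28]],
    [[60,36,10],[0,0,0.42]],
    [[80,48,15],[0,0,0.56]],
    [[95,60,15],[0,0,0.7]],
    [[103,72,15],[0,0,0.84]],
    [[103,72,15],[0,0,0.98]],
    [[103,72,15],[0,0,1.0]],
    [[103,72,15],[0,0,1.0]],
    [[103,72,15],[0,0,1.0]],
  ],
)

```text
time_s: 2.3
ee_pos: [0.6403, -0.17, 0.2462]
tcp_rot: [[-0.971, 0.237, -0.0], [0.237, 0.971, 0.0], [0.0, -0.0, -1.0]]
wrist_force: [0.2, -0.4, 0.0]
width: 0.0857
finger_force: 0.0
```

Run:
```python
from h import *
o,im=save('wrist','w1.png');print(o['time_s'],o['ee_pos'],o['tcp_rot'],o['joints'])
for p in([.641,-.170,.127],[.617,-.230,.08]):
  M=np.array(robot.camera_params('wrist')['mount']);R=np.array(o['tcp_rot'])
  c=M[:3,:3].T@(R.T@(np.array(p)-o['ee_pos'])-M[:3,3])
  print(cv2.projectPoints(c[None],np.zeros(3),np.zeros(3),np.array(robot.camera_params('wrist')['intrinsics']),np.array(robot.camera_params('wrist')['distortion']))[0])
```

```text
2.3 [ 0.64030953 -0.16995615  0.24620303] [[-9.71493609e-01  2.37065626e-01 -2.35648608e-04]
 [ 2.37065620e-01  9.71493638e-01  5.69396689e-05]
 [ 2.42429562e-04 -5.47658853e-07 -9.99999971e-01]] [-3.69694085e-01  5.59530119e-01  3.01954864e-01  1.31346137e+00
 -3.20542524e-05 -1.30349825e-01]
[[[279.02415942 200.27757233]]]
[[[213.15918033 177.72875863]]]
```

View pics/w1.png

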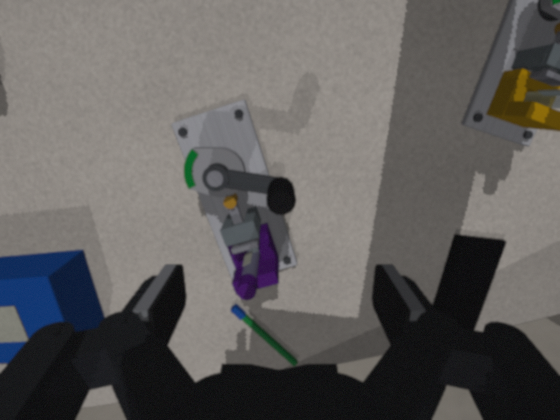

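The wrist view shows the shaft hub at (216,177) and the knob top at about (282,194). Both match the top-view estimates.

Run:
```python
from h import *
o=robot.get_obs()
K=atz('wrist',(282,194),.127,o);S=atz('wrist',(216,177),.08,o)
h=[atz('wrist',q,.01,o) for q in((182,132),(238,114),(287,260))]
print(K,S,np.hypot(*(K-S)[:2]),np.arctan2(*(K-S)[:2][::-1]),h)
d=h[2]-h[1];print(np.arctan2(d[1],d[0]))
```

```text
[ 0.63629341 -0.16633116  0.127     ] [ 0.61700726 -0.22716154  0.08      ] 0.06381450448361438 1.2637734692632208 [array([ 0.56850667, -0.26701467,  0.01      ]), array([ 0.56495679, -0.19899226,  0.01      ]), array([ 0.75501472, -0.18723727,  0.01      ])]
0.061770795987019685
```

>>> step_arm(
  motion=[
    [[-2,2,-30],[0,0,0]],
    [[-2,2,-65],[0,0,0]],
    [[-2,2,-100],[0,0,0]],
    [[-2,2,-130],[0,0,0]],
    [[-2,2,-148],[0,0,0]],
    [[-2,2,-158],[0,0,0]],
    [[-2,2,-158],[0,0,0]],
    [[-2,2,-158],[0,0,0]],
  ],
)

```text
time_s: 3.15
ee_pos: [0.6391, -0.168, 0.0893]
tcp_rot: [[-0.972, 0.234, 0.001], [0.234, 0.972, -0.0], [-0.001, -0.0, -1.0]]
wrist_force: [-0.3, -0.1, -0.9]
width: 0.0854
finger_force: 0.0
```

>>> step_arm(
  motion=[
    [[0,0,0],[0,0,0]],
    [[0,0,0],[0,0,0]],
    [[0,0,0],[0,0,0]],
    [[0,0,0],[0,0,0]],
    [[0,0,0],[0,0,0]],
    [[0,0,0],[0,0,0]],
    [[0,0,0],[0,0,0]],
    [[0,0,0],[0,0,0]],
  ],
  grip=255,
  newtons=40,
)

```text
time_s: 3.95
ee_pos: [0.6387, -0.1677, 0.0887]
tcp_rot: [[-0.972, 0.234, 0.0], [0.234, 0.972, -0.0], [-0.001, -0.0, -1.0]]
wrist_force: [-0.6, 0.5, 5.7]
width: 0.0244
finger_force: 39.2
```

Run:
```python
from h import *
o=robot.get_obs();print(o['time_s'],o['ee_pos'],o['width'],o['wrist_force'],o['finger_force'])
p=np.array(o['ee_pos'])[:2];S=np.array([.617,-.229])
v=p-S;a0=np.arctan2(v[1],v[0]);print(np.hypot(*v),a0,'crank',a0-.804)
for a in np.arange(a0,3.25,.09): print(round(a,2),np.round((S+.065*np.array([np.cos(a),np.sin(a)])-p)*1000))
```

```text
3.95 [ 0.63871549 -0.16774722  0.08873774] 0.02443572768379046 [-0.57426144  0.48210342  5.73219404] 39.17165549006313
0.06498819353476928 1.230098283716376 crank 0.42609828371637604
1.23 [0. 0.]
1.32 [-6.  2.]
1.41 [-11.   3.]
1.5 [-17.   4.]
1.59 [-23.   4.]
1.68 [-29.   3.]
1.77 [-35.   2.]
1.86 [-40.   1.]
1.95 [-46.  -1.]
2.04 [-51.  -3.]
2.13 [-56.  -6.]
2.22 [-61.  -9.]
2.31 [-66. -13.]
2.4 [-70. -17.]
2.49 [-73. -22.]
2.58 [-77. -27.]
2.67 [-80. -32.]
2.76 [-82. -37.]
2.85 [-84. -43.]
2.94 [-85. -48.]
3.03 [-86. -54.]
3.12 [-87. -60.]
3.21 [-87. -66.]
```

Gripped (24 mm opening, 39 N). Now moving it around the arc.

>>> step_arm(
  motion=[
    [[-6,2,0],[0,0,0]],
    [[-11,3,0],[0,0,0]],
    [[-17,4,0],[0,0,0]],
    [[-23,4,0],[0,0,0]],
    [[-29,3,0],[0,0,0]],
    [[-35,2,0],[0,0,0]],
    [[-40,1,0],[0,0,0]],
    [[-46,-1,0],[0,0,0]],
    [[-46,-1,0],[0,0,0]],
  ],
)

```text
time_s: 4.85
ee_pos: [0.591, -0.167, 0.0887]
tcp_rot: [[-0.973, 0.233, -0.001], [0.233, 0.973, 0.003], [0.002, 0.002, -1.0]]
wrist_force: [-2.8, 6.2, 12.1]
width: 0.0244
finger_force: 40.2
```

>>> step_arm(
  motion=[
    [[-5,-2,0],[0,0,0]],
    [[-10,-5,0],[0,0,0]],
    [[-15,-8,0],[0,0,0]],
    [[-20,-12,0],[0,0,0]],
    [[-24,-16,0],[0,0,0]],
    [[-27,-21,0],[0,0,0]],
    [[-31,-26,0],[0,0,0]],
    [[-34,-31,0],[0,0,0]],
    [[-36,-36,0],[0,0,0]],
    [[-38,-42,0],[0,0,0]],
    [[-38,-42,0],[0,0,0]],
  ],
)

```text
time_s: 5.95
ee_pos: [0.5513, -0.21, 0.0886]
tcp_rot: [[-0.972, 0.234, -0.005], [0.234, 0.972, 0.001], [0.005, 0.0, -1.0]]
wrist_force: [-10.7, 3.0, 16.4]
width: 0.025
finger_force: 40.9
```

>>> step_arm(
  motion=[
    [[-2,-6,0],[0,0,0]],
    [[-3,-12,0],[0,0,0]],
    [[-4,-18,0],[0,0,0]],
    [[-4,-24,0],[0,0,0]],
    [[-4,-24,0],[0,0,0]],
    [[-4,-24,0],[0,0,0]],
  ],
)

```text
time_s: 6.55
ee_pos: [0.5491, -0.2352, 0.0887]
tcp_rot: [[-0.972, 0.234, -0.002], [0.234, 0.972, -0.001], [0.002, -0.001, -1.0]]
wrist_force: [-4.1, -1.0, 9.4]
width: 0.025
finger_force: 40.1
```

>>> step_arm(
  motion=[
    [[0,0,0],[0,0,0]],
    [[0,0,0],[0,0,0]],
    [[0,0,0],[0,0,0]],
    [[0,0,0],[0,0,0]],
    [[0,0,0],[0,0,0]],
    [[0,0,0],[0,0,0]],
    [[0,0,0],[0,0,0]],
  ],
  grip=0,
)

```text
time_s: 7.25
ee_pos: [0.5506, -0.2346, 0.0883]
tcp_rot: [[-0.972, 0.234, -0.0], [0.234, 0.972, 0.0], [0.0, 0.0, -1.0]]
wrist_force: [-0.8, 0.2, 0.3]
width: 0.0856
finger_force: 0.0
```

>>> step_arm(
  motion=[
    [[0,0,15],[0,0,0]],
    [[0,0,35],[0,0,0]],
    [[0,0,60],[0,0,0]],
    [[0,0,90],[0,0,0]],
    [[0,0,120],[0,0,0]],
    [[0,0,150],[0,0,0]],
    [[0,0,160],[0,0,0]],
    [[0,0,160],[0,0,0]],
    [[0,0,160],[0,0,0]],
  ],
)

```text
time_s: 8.15
ee_pos: [0.5502, -0.2345, 0.2471]
tcp_rot: [[-0.972, 0.234, -0.001], [0.234, 0.972, 0.001], [0.001, 0.0, -1.0]]
wrist_force: [0.0, 0.5, -0.6]
width: 0.0854
finger_force: 0.0
```

Run:
```python
from h import *
o,im=save('wrist','w2.png');print(o['time_s'],o['ee_pos'])
```

```text
8.15 [ 0.55015245 -0.23446144  0.24711141]
```

View pics/w2.png

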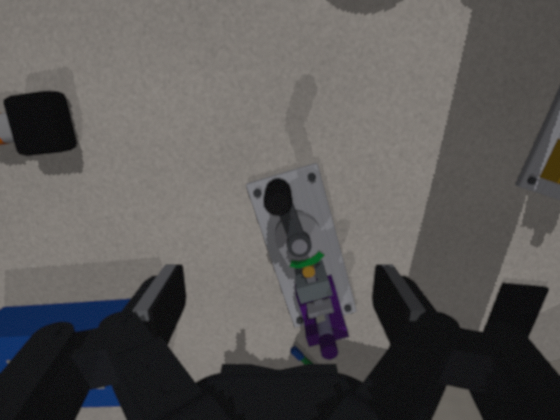

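The knob at (278,195) now points away from the tube. The roller at (309,271) sits at the middle of the green band, and the gripper is clear.

```bash
python3 -c "
from cell import robot
print(robot.sign_off())"
```

```text
the job is handed in; nothing more can be done
None
```

I turned the purple clamp's crank to about mid-dwell, with the arm pointing away from the tube, released it and handed the job in at about 8 s; the yellow clamp was not touched, and no verdict came back.

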